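Pass the UV pen lamp along a glued glass seam

ROBOT

A 6-joint arm with a two-finger parallel gripper is mounted at the origin on the work surface. World frame = base frame: x ahead of the robot, y to its left, z up, the work surface at z = 0. Lengths are in m, angles in degrees, forces in N, time in s.
With the tool pointing down it reaches from about 0.3 to 0.75 m from the base axis. Payload 8.5 kg.
Tool frame: the origin (TCP) lies on the centre line of the jaws, within the pads' length; the fingertips stand env.tcp_to_tips ahead of it and the grasp point (between the pads) lies 8 mm behind it (env.tcp_to_tips is the distance from the TCP to the fingertips, in m); z points along the fingers, y is the direction in which the jaws open and shut (so a half turn about z gives the same grasp; the last joint's range is limited). The gripper opens to 85 mm and grips with 20 to 120 N. Pads are 22 mm wide; open, the fingers measure 114 mm over their backs; the gripper's body (76 mm by 85 mm) begins 54 mm behind the grasp point. The pads swing forward as they close: fully open they stand 13 mm farther back than shut.
Start: joints at [-76.851, 21.807, 74.336, -0, 83.858, -12.336], TCP at [0.237, -0.496, 0.242] pointing down, gripper open.
Joint ranges: [-178.18, 178.18], [-50.72, 133.34], [12.68, 142.11], [-81.47, 261.47], [9.98, 163.14], [-165.26, 165.26]. Speed limits (degrees/s): [136.94, 136.94, 180, 180, 180, 180].

INTERFACE

Orientations are given as a 3x3 rotation matrix whose columns are the frame's x, y, z axes.
In Python, from rig import env gives the robot as it stands. The module is installed in compiled form; this text tells all that it offers.
- The arm moves only by the tool carry_out, never from a script. Its argument "rows" is a list of rows, each an object of numbers: "tx", "ty", "tz": the shift along the tool's x, y, z in cm; "yaw": the turn about the tool's z in rad. In form: [{"tx": .., "ty": .., "tz": .., "yaw": ..}, ...]. A call has 1 to 12 rows; each row shifts and turns the pose as measured when the row begins, along the tool's axes as they then stand; what a row does not reach is not made up. A row lasts 1/10 s, in which the tool goes at most 50 mm and 8.59 degrees, less where a joint would pass 70% of its speed; a pose out of reach is approached as far as the arm can. A call is refused whole if a number of a shift passes 5 or a number of a turn 0.15, either way. A call with a gripper value outside its range is refused whole. "jaw" is the closure, from -1 (fully open) to 1 (shut), set as the call begins (left out, the last holds). The fingers move at their own pace and stop on an object; "squeeze" is the grip in N (left out, the last holds). Time passes only in rows, so rows that do not move let the fingers close. It gives the time, the measured TCP pose, the force and the opening at its end, in the units of the state.
- env.observe(): the state, without advancing time (a new reading comes with each control period).
- env.get_image(name): name is "side" or "top"; returns the picture (420x560x3 uint8, red, green, blue); there is no depth.
- env.camera_params(name): a dict with "vertical_fov" (degrees; the focal length in pixels is half the picture's height over the tangent of half this angle, whatever the lens; pixels are square), "cx", "cy" (the principal point, pixels), "k1" (the pictures are not rectified: a ray, as slopes to the right and down, at radius r is drawn at 1 + k1 r^2 times it, then the intrinsics apply), "view" (4x4, takes a point from world to camera coordinates). Camera axes: x right, y up, looking along -z (the intrinsics and any distortion apply to the point x, -y, -z); pixel columns grow to the right and rows downward; lengths in m; the calibration is good to about 2 mm. A picture is of the moment at which its call begins. camera_params takes no time and is no camera call.
- env.close_job(): hands the job in, once; it reports no verdict.
The state is a dict: "time_s": time; "q": joint angles; "qvel": joint speeds; "joint_efforts": joint torques, N m; "position": TCP position; "tool_rot": TCP orientation; "ft_force": force on the tool from outside, world axes, zero at the start; "wrist_torque": the same for the moment, N m; "grip_width": finger opening in m.
Only numpy, scipy, OpenCV 4.12 (cv2) and the standard library are available. Lean on these libraries where they do the work, as an engineer would, in place of code of your own. Each camera call takes 0.05 s, during which the arm holds its last target. There are 200 camera calls.

TASK

Two glass panes lie butted and glued on the dark jig. Lift the blue UV pen lamp out of the stand, lower its tip to about a centimetre above the white seam at the end with the red dot, and pass it along the whole seam to the other end, slower than 10 cm a second, pen upright, over the seam all the way and without pressing on the glass; then raise it and put it back upright in its socket. Leave the yellow glass cutter standing in the stand.

Things in the scene. Friction and masses are not known exactly. Their poses are not given: they have to be found in the camera images.
- uv_pen: UV pen lamp, blue round handle, loose, about 0.12 kg, 141 mm long, standing upright in one of the stand's two sockets. Its origin is the tip (lower end), z points up along the pen to the handle. From the tip: aluminium nose, 16 mm diameter narrowing to 8 mm over the lowest 25 mm, up to 55 mm; black collar, 48 mm diameter, from 55 to 61 mm, which rests on the stand's top; blue handle, 22 mm diameter, from 61 to 141 mm, to be gripped from above.
- stand: Fixed wooden block 90 x 200 x 70 mm (x, y, z) with two round through holes, 30 mm wide, centred at x = 0, y = -55 mm and y = +55 mm in its frame. Origin: centre of its underside, on the bench; z up. A tool hangs in a socket by its collar, nose down, with its tip 15 mm above the bench; pen and cutter may be in either socket.
- panel: Fixed dark jig board 280 x 200 x 12 mm with two pale green, clear glass panes, each 200 x 78 mm and 6 mm thick, butted along the jig's middle; glass top 18 mm above the bench. Origin: centre of the underside, on the bench; z up. The seam is the white line 5 mm wide at y = 0, running from x = -100 mm, the end with the red dot (22 mm wide, on the jig at x = -122 mm), to x = +100 mm.
- glass_cutter: Bystander: glass cutter with yellow round handle and dark nose, same shape and size as the pen, standing in the other socket of the stand, 110 mm from the pen; its top stands 156 mm above the bench (carry the pen over or around it). Origin at its tip, z up. Not to be disturbed.
There are look-alikes about, which are no part of the job. There is more than one size of the stand; the job needs the smaller. There is more than one size of the uv_pen; the one meant has the size given above.

How it is judged:
By the outcome, as a careful person would: the job done as asked, in the order asked, and still so for the second after the job is handed in, with the robot touching nothing.
It also fails if it takes over 66 s, if anything falls off the work surface, if the arm or the gripper's body presses on something with over 40 N, if the wrist force passes 120 N, or if a joint passes its speed limit or range.

## Working session

There is one attempt and no reset: what is moved stays moved. The work goes in short steps, Python scripts to look and compute and a tool call to move; the robot and the scene stay as the last step left them, time stands still between calls to the robot, and variables do not carry over. Pictures are saved under pics/ and viewed, about 8 in all and at most 12, crops included, and the job is handed in when it is done.

Besides the shell and the picture viewer there is one more tool, called after "Request:" as name([rows], argument=value, ...), one row to a line, values as JSON. carry_out: Moves the arm, as the interface text tells. Its arguments: {"type":"object","properties":{"rows":{"type":"array","items":{"type":"object","properties":{"tx":{"type":"number"},"ty":{"type":"number"},"tz":{"type":"number"},"yaw":{"type":"number"}}}},"jaw":{"type":"number"},"squeeze":{"type":"number"}},"required":["rows"]}

```bash
mkdir -p pics
cat > h.py <<'E'
import numpy as np, cv2
from rig import env
def snap(n,f):
    im=env.get_image(n); cv2.imwrite(f'pics/{f}.png',im[:,:,::-1]); return im
def K(n):
    p=env.camera_params(n); f=210/np.tan(np.radians(p['vertical_fov'])/2)
    return p,np.array([[f,0,p['cx']],[0,f,p['cy']],[0,0,1]])
def ray(n,u,v):
    p,k=K(n); a=(u-p['cx'])/k[0,0]; b=(v-p['cy'])/k[0,0]; x,y=a,b
    for _ in range(50):
        s=1+p['k1']*(x*x+y*y); x,y=a/s,b/s
    V=np.array(p['view']); R=V[:3,:3]
    return -R.T@V[:3,3], R.T@np.array([x,-y,-1])
def at(n,u,v,z):
    o,d=ray(n,u,v); return o+d*(z-o[2])/d[2]
def proj(n,P):
    p,k=K(n); V=np.array(p['view']); c=V[:3,:3]@np.array(P)+V[:3,3]
    x,y=c[0]/-c[2],-c[1]/-c[2]; s=1+p['k1']*(x*x+y*y)
    return np.array([p['cx']+k[0,0]*x*s,p['cy']+k[0,0]*y*s])
E
python3 - <<'E'
from h import *
a=snap('top','t0'); b=snap('side','s0')
for n in('top','side'): print(n,ray(n,280,210),K(n)[1][0,0])
print(env.observe(), env.tcp_to_tips)
E
```

```text
top (array([ 0.39192779, -0.07390998,  1.02114636]), array([ 0.05643794,  0.02034845, -0.9982916 ])) 429.39449712548566
side (array([0.17041069, 0.72923445, 0.62762664]), array([ 0.25162549, -0.77573904, -0.57882586])) 486.0875050570496
{'time_s': 0.1, 'q': array([-7.68514576e+01,  2.18378589e+01,  7.43766368e+01,  5.79707766e-05,
        8.38581908e+01, -1.23360491e+01]), 'qvel': array([ 0.03953687, -0.03397375, -0.16916364, -0.00450205, -0.04226941,
        0.01534447]), 'joint_efforts': array([ 3.38194863e-03, -4.49217975e+01, -2.31656760e+01, -1.61786147e-04,
        3.68424371e-03,  1.80672066e-05]), 'position': array([ 0.23658992, -0.49625864,  0.24178889]), 'tool_rot': array([[ 9.02701114e-01,  4.30268075e-01, -2.87601146e-04],
       [ 4.30268085e-01, -9.02700309e-01,  1.23558860e-03],
       [ 2.72016685e-04, -1.23911280e-03, -9.99999195e-01]]), 'ft_force': array([0.07766725, 0.43921639, 0.63888267]), 'wrist_torque': array([ 0.00087138,  0.00519052, -0.03331897]), 'grip_width': 0.08509336397146826} 0.011
```

View pics/t0.png

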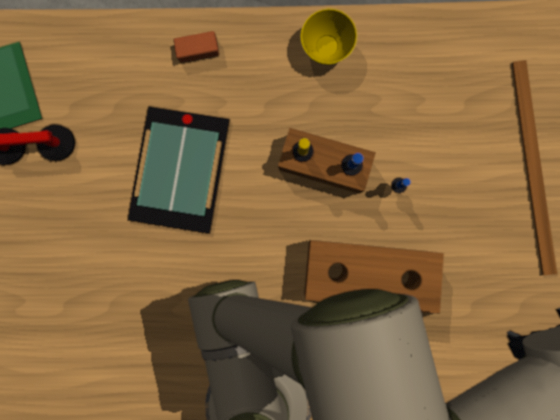

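View pics/s0.png

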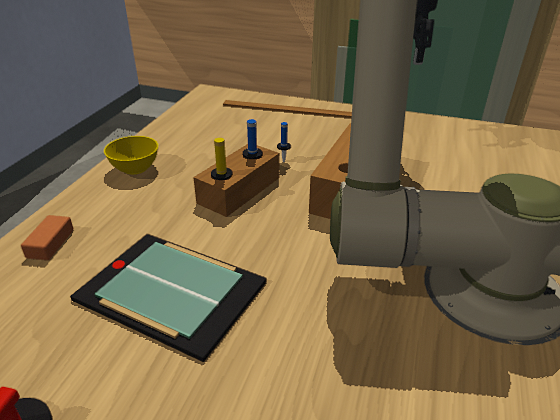

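Candidates, top view: blue pen in the small stand (355,160), and a smaller blue pen standing on the bench at (401,185), which is a look-alike. Stands: small (327,160) and large (375,275, the wrong one). The cutter is at (303,147). The side view agrees: pen at (252,138) and cutter at (220,158), both in the small stand. I choose the pen in the small stand and will check it in a crop.

```bash
cat > m.py <<'E'
from h import *
from scipy import ndimage as nd
im=cv2.imread('pics/t0.png'); hsv=cv2.cvtColor(im,cv2.COLOR_BGR2HSV)
H,S,V=cv2.split(hsv)
def comps(m,z,nm,amin=20):
    l,n=nd.label(m)
    for i in range(1,n+1):
        ys,xs=np.where(l==i)
        if len(xs)>amin and 120<xs.mean()<460 and ys.mean()>80 and ys.mean()<280: print(nm,len(xs),xs.mean().round(1),ys.mean().round(1),(xs.min(),xs.max(),ys.min(),ys.max()),at('top',xs.mean(),ys.mean(),z).round(4))
comps((H>100)&(H<130)&(S>120)&(V>60),.156,'blue')
comps((H>22)&(H<35)&(S>180)&(V>80),.156,'yel')
comps(((H<6)|(H>174))&(S>180)&(V>90),.012,'red')
w=(S<70)&(V>130); ys,xs=np.where(w[110:225,150:215]); P=np.array([at('top',x+150,y+110,.018)[:2] for x,y in zip(xs,ys)])
c=P.mean(0); d=np.linalg.svd(P-c)[2][0]; t=(P-c)@d; print('seam',len(P),c,d,np.degrees(np.arctan2(d[1],d[0])),c+d*t.min(),c+d*t.max(),np.ptp(t))
crop=cv2.resize(im[100:220,260:440],None,fx=4.4,fy=4.4,interpolation=cv2.INTER_CUBIC); cv2.imwrite('pics/c0.png',crop)
E
python3 m.py
```

```text
blue 81 357.0 158.4 (np.int64(352), np.int64(362), np.int64(154), np.int64(163)) [ 0.5445 -0.2122  0.156 ]
blue 41 405.3 181.8 (np.int64(402), np.int64(409), np.int64(179), np.int64(185)) [ 0.4962 -0.3074  0.156 ]
yel 99 303.9 143.7 (np.int64(298), np.int64(309), np.int64(138), np.int64(149)) [ 0.5756 -0.1053  0.156 ]
red 78 186.9 118.6 (np.int64(182), np.int64(191), np.int64(114), np.int64(123)) [0.6695 0.1691 0.012 ]
seam 280 [0.54737587 0.18929357] [-0.98626155  0.16519128] 170.49165325106185 [0.64538033 0.17287857] [0.45220131 0.20523458] 0.19586997093571729
```

View pics/c0.png

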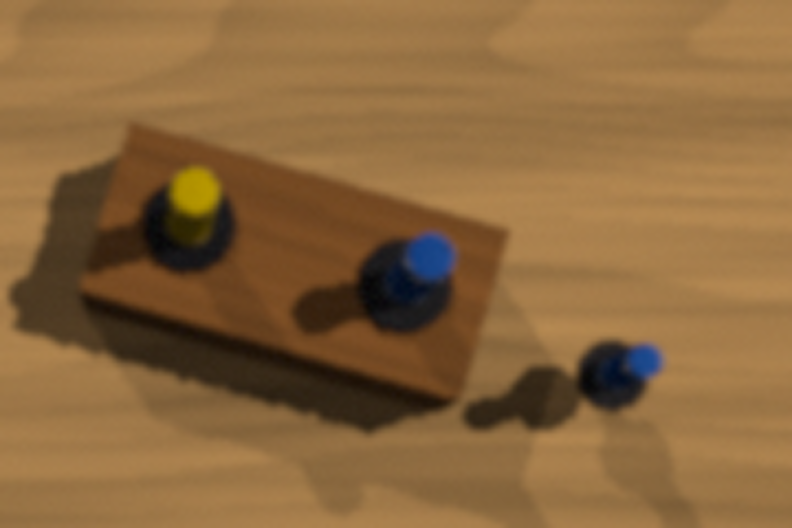

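The crop confirms it: the full-size pen hangs by its collar in the right-hand socket, and the smaller pen stands outside on the bench. The pen–cutter spacing measures 111 mm, against 110 mm given. Now I move above the pen.

Request:
carry_out([
  {"tx":4,"ty":-1.2},
  {"tx":4,"ty":-1.2},
  {"tx":4,"ty":-1.2},
  {"tx":4,"ty":-1.2},
  {"tx":4,"ty":-1.2},
  {"tx":4,"ty":-1.2},
  {"tx":4,"ty":-1.2},
  {"tx":4,"ty":-1.2},
  {"tx":4,"ty":-1.2},
  {"tx":4,"ty":-1.2},
  {},
  {},
], jaw=-1, squeeze=50)

```text
validation failed for argument at $.ro...
```

```bash
cat > go.py <<'E'
import sys
from h import *
def go(P):
    s=env.observe(); R=s['tool_rot']; d=R.T@(np.array(P)-s['position'])*100
    print('t',round(s['time_s'],2),'pos',s['position'].round(4),'need cm',d.round(2),'z-axis',R[:,2].round(4),'xax',R[:,0].round(3),'w',round(s['grip_width'],4),'F',s['ft_force'].round(1))
if __name__=='__main__': go([float(a) for a in sys.argv[1:4]])
E
python3 - <<'E'
from go import *
im=snap('side','s1'); go([.5445,-.2122,.112])
for z in(.156,.1,.076): print(proj('side',[.5445,-.2122,z]).round(1),proj('side',[.5756,-.1053,z]).round(1))
cv2.imwrite('pics/c1.png',cv2.resize(im[20:220,170:330,::-1],None,fx=3,fy=3))
E
```

```text
t 0.15 pos [ 0.2366 -0.4963  0.2419] need cm [ 40.01 -12.38  13.01] z-axis [-2.0e-04  1.1e-03 -1.0e+00] xax [0.903 0.43  0.   ] w 0.0856 F [-0.2 -0.3  0.2]
[251.7 121. ] [219.7 139.6]
[252.4 143.2] [221.4 162.8]
[252.6 152.3] [222.1 172.3]
```

View pics/c1.png

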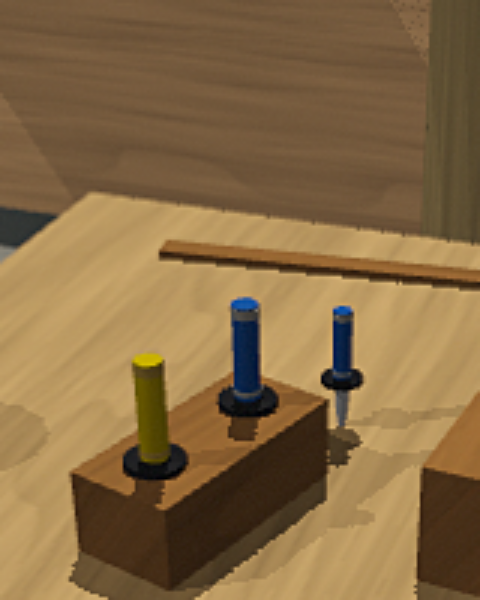

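The move was refused, probably because each row needs all its fields. The side view still shows the pen's top at about (251.3,121), against a projected (251.7,121), so the estimate holds.

Request:
carry_out([
  {"tx":4,"ty":-1.2,"tz":0,"yaw":0},
  {"tx":4,"ty":-1.2,"tz":0,"yaw":0},
  {"tx":4,"ty":-1.2,"tz":0,"yaw":0},
  {"tx":4,"ty":-1.2,"tz":0,"yaw":0},
  {"tx":4,"ty":-1.2,"tz":0,"yaw":0},
  {"tx":4,"ty":-1.2,"tz":0,"yaw":0},
  {"tx":4,"ty":-1.2,"tz":0,"yaw":0},
  {"tx":4,"ty":-1.2,"tz":0,"yaw":0},
  {"tx":4,"ty":-1.2,"tz":0,"yaw":0},
  {"tx":4,"ty":-1.2,"tz":0,"yaw":0},
  {"tx":0,"ty":0,"tz":0,"yaw":0},
], jaw=-1, squeeze=50)

```text
time_s: 1.25
position: [0.5569, -0.2053, 0.2386]
tool_rot: [[0.905, 0.426, -0.004], [0.426, -0.905, 0.005], [-0.001, -0.007, -1.0]]
ft_force: [-0.6, -0.3, -0.6]
grip_width: 0.0855
```

```bash
python3 go.py .5445 -.2122 .112
```

```text
t 1.25 pos [ 0.5569 -0.2053  0.2386] need cm [-1.4   0.18 12.66] z-axis [-0.0036  0.0055 -1.    ] xax [ 0.905  0.426 -0.001] w 0.0855 F [-0.6 -0.3 -0.6]
```

Request:
carry_out([
  {"tx":-1.4,"ty":0.2,"tz":1,"yaw":0},
  {"tx":0,"ty":0,"tz":1.5,"yaw":0},
  {"tx":0,"ty":0,"tz":0,"yaw":0},
])

```text
time_s: 1.55
position: [0.5449, -0.2121, 0.2121]
tool_rot: [[0.903, 0.429, -0.005], [0.429, -0.903, 0.006], [-0.002, -0.007, -1.0]]
ft_force: [0.6, 0.1, 0.1]
grip_width: 0.085
```

```bash
python3 go.py .5445 -.2122 .112
```

```text
t 1.55 pos [ 0.5449 -0.2121  0.2121] need cm [-0.02  0.07 10.01] z-axis [-0.0051  0.0058 -1.    ] xax [ 0.903  0.429 -0.002] w 0.085 F [0.6 0.1 0.1]
```

Request:
carry_out([
  {"tx":0,"ty":0.1,"tz":2.5,"yaw":0},
  {"tx":0,"ty":0,"tz":2.5,"yaw":0},
  {"tx":0,"ty":0,"tz":2.5,"yaw":0},
  {"tx":0,"ty":0,"tz":2.5,"yaw":0},
  {"tx":0,"ty":0,"tz":0,"yaw":0},
])

```text
time_s: 2.05
position: [0.545, -0.2151, 0.1124]
tool_rot: [[0.904, 0.427, -0.002], [0.427, -0.904, 0.003], [-0.0, -0.003, -1.0]]
ft_force: [0.4, -0.8, 0.0]
grip_width: 0.0854
```

```bash
python3 go.py .5445 -.2122 .112
```

```text
t 2.05 pos [ 0.545  -0.2151  0.1124] need cm [ 0.08 -0.29  0.04] z-axis [-0.0017  0.003  -1.    ] xax [ 0.904  0.427 -0.   ] w 0.0854 F [ 0.4 -0.8  0. ]
```

Request:
carry_out([
  {"tx":0.1,"ty":-0.3,"tz":0,"yaw":0},
  {"tx":0,"ty":0,"tz":0,"yaw":0},
])

```text
time_s: 2.25
position: [0.5452, -0.2127, 0.1147]
tool_rot: [[0.905, 0.426, 0.0], [0.426, -0.905, 0.002], [0.001, -0.001, -1.0]]
ft_force: [0.1, -0.4, 1.0]
grip_width: 0.0853
```

Request:
carry_out([
  {"tx":0,"ty":0,"tz":0,"yaw":0},
  {"tx":0,"ty":0,"tz":0,"yaw":0},
  {"tx":0,"ty":0,"tz":0,"yaw":0},
  {"tx":0,"ty":0,"tz":0,"yaw":0},
  {"tx":0,"ty":0,"tz":0,"yaw":0},
  {"tx":0,"ty":0,"tz":0,"yaw":0},
  {"tx":0,"ty":0,"tz":0,"yaw":0},
  {"tx":0,"ty":0,"tz":0,"yaw":0},
  {"tx":0,"ty":0,"tz":0,"yaw":0},
  {"tx":0,"ty":0,"tz":0,"yaw":0},
], jaw=1, squeeze=50)

```text
time_s: 3.25
position: [0.5465, -0.2134, 0.1186]
tool_rot: [[0.904, 0.427, 0.006], [0.427, -0.904, -0.002], [0.004, 0.004, -1.0]]
ft_force: [-0.2, -0.6, 0.5]
grip_width: 0.0206
```

```bash
python3 go.py .5445 -.2122 .112
```

```text
t 3.25 pos [ 0.5465 -0.2134  0.1186] need cm [-0.13 -0.2   0.66] z-axis [ 0.0057 -0.0018 -1.    ] xax [0.904 0.427 0.004] w 0.0206 F [-0.2 -0.6  0.5]
```

Request:
carry_out([
  {"tx":0,"ty":0,"tz":-1,"yaw":0},
  {"tx":0,"ty":0,"tz":-2,"yaw":0},
  {"tx":0,"ty":0,"tz":-2,"yaw":0},
  {"tx":0,"ty":0,"tz":-2,"yaw":0},
  {"tx":0,"ty":0,"tz":-2,"yaw":0},
  {"tx":0,"ty":0,"tz":-2,"yaw":0},
  {"tx":0,"ty":0,"tz":-2,"yaw":0},
  {"tx":0,"ty":0,"tz":-2,"yaw":0},
  {"tx":0,"ty":0,"tz":-2,"yaw":0},
  {"tx":0,"ty":0,"tz":0,"yaw":0},
])

```text
time_s: 4.25
position: [0.5443, -0.2123, 0.2997]
tool_rot: [[0.904, 0.427, 0.004], [0.427, -0.904, -0.001], [0.003, 0.003, -1.0]]
ft_force: [0.3, -0.2, -1.5]
grip_width: 0.0206
```

Run:
```python
from go import *
im=snap('side','s2'); go([.645,.173,.285])
cv2.imwrite('pics/c2.png',cv2.resize(im[0:200,150:350,::-1],None,fx=3,fy=3))
s=env.observe(); R=s['tool_rot'];
```

```text
t 4.3 pos [ 0.5439 -0.2121  0.2979] need cm [ 25.57 -30.52   1.32] z-axis [ 2.2e-03  2.0e-04 -1.0e+00] xax [0.904 0.427 0.002] w 0.0206 F [ 0.1 -0.3 -1.3]
```

View pics/c2.png

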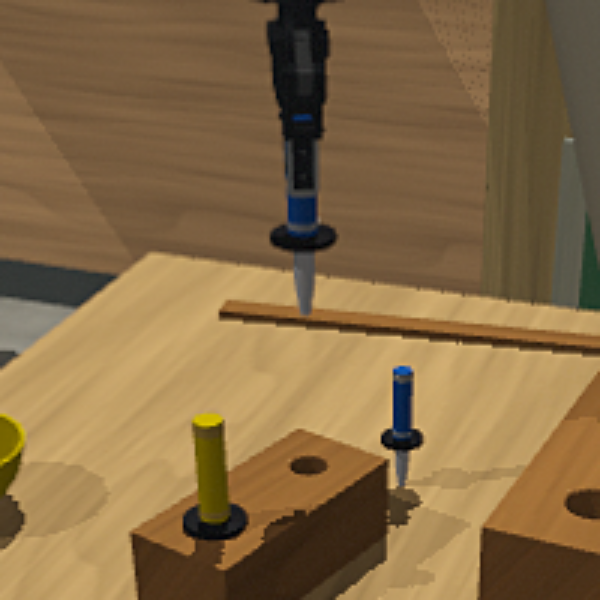

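The pen is held upright with its tip at about (251.7,104). The cutter is undisturbed and the empty socket is at about (252.7,155). I carry the pen over to the red-dot end, high enough to clear the cutter.

Request:
carry_out([
  {"tx":1.2,"ty":-1.5,"tz":0,"yaw":0},
  {"tx":2.4,"ty":-2.9,"tz":0,"yaw":0},
  {"tx":2.4,"ty":-2.9,"tz":0,"yaw":0},
  {"tx":2.4,"ty":-2.9,"tz":0,"yaw":0},
  {"tx":2.4,"ty":-2.9,"tz":0,"yaw":0},
  {"tx":2.4,"ty":-2.9,"tz":0,"yaw":0},
  {"tx":2.4,"ty":-2.9,"tz":0,"yaw":0},
  {"tx":2.4,"ty":-2.9,"tz":0,"yaw":0},
  {"tx":2.4,"ty":-2.9,"tz":0,"yaw":0},
  {"tx":2.4,"ty":-2.9,"tz":0,"yaw":0},
  {"tx":0,"ty":0,"tz":0,"yaw":0},
])

```text
time_s: 5.4
position: [0.6316, 0.148, 0.2809]
tool_rot: [[0.906, 0.423, -0.025], [0.423, -0.906, 0.005], [-0.02, -0.015, -1.0]]
ft_force: [-0.5, -1.1, -1.7]
grip_width: 0.0207
```

Run:
```python
from go import *
print('hole',at('side',252.7,155,.07)); 
for z in(.19,.195,.2): print(proj('side',[.544,-.212,z]))
go([.645,.173,.20])
```

```text
hole [ 0.54381082 -0.21031699  0.07      ]
[251.43679981 106.94523053]
[251.37207059 104.82073413]
[251.30693827 102.68445619]
t 5.4 pos [0.6316 0.148  0.2809] need cm [ 2.43 -1.58  8.07] z-axis [-0.0246  0.0053 -0.9997] xax [ 0.906  0.423 -0.02 ] w 0.0207 F [-0.5 -1.1 -1.7]
```

Request:
carry_out([
  {"tx":1.2,"ty":-0.8,"tz":1,"yaw":0},
  {"tx":1.2,"ty":-0.8,"tz":1,"yaw":0},
  {"tx":0,"ty":0,"tz":1.5,"yaw":0},
  {"tx":0,"ty":0,"tz":1.5,"yaw":0},
  {"tx":0,"ty":0,"tz":1.5,"yaw":0},
  {"tx":0,"ty":0,"tz":0.5,"yaw":0},
  {"tx":0,"ty":0,"tz":0,"yaw":0},
])

```text
time_s: 6.1
position: [0.6456, 0.1746, 0.1978]
tool_rot: [[0.907, 0.42, -0.036], [0.42, -0.907, 0.004], [-0.031, -0.019, -0.999]]
ft_force: [0.4, -0.7, -2.3]
grip_width: 0.021
```

```bash
cat > tip.py <<'E'
from go import *
L=.1036; C=np.array([.5488,.1891]); D=np.array([-.98626,.16519]); N=np.array([-D[1],D[0]])
def tip(sgoal=None,z=.028,n0=0):
    s=env.observe(); R=s['tool_rot']; t=s['position']+R[:,2]*L
    r=t[:2]-C
    print('t',round(s['time_s'],2),'tip',t.round(4),'along mm',round(r@D*1e3,1),'across',round(r@N*1e3,1),'z-axis',R[:,2].round(4),'F',s['ft_force'].round(1))
    if sgoal is not None:
        g=np.append(C+D*sgoal+N*n0,z); print('need cm',(R.T@(g-t)*100).round(2))
    return t
if __name__=='__main__': tip(*[float(a) for a in sys.argv[1:]])
E
python3 - <<'E'
from tip import *
t=tip(-.103); im=snap('side','s3'); print(proj('side',t),[proj('side',np.append(C+D*a,.018)).round(1) for a in(-.1,0,.1)])
cv2.imwrite('pics/c3.png',cv2.resize(im[170:330,60:280,::-1],None,fx=3.5,fy=3.5))
E
```

```text
t 6.1 tip [0.6419 0.175  0.0943] along mm -94.1 across -1.5 z-axis [-0.0362  0.0042 -0.9993] F [ 0.4 -0.7 -2.3]
need cm [0.85 0.75 6.59]
[121.56070563 234.91073685] [array([127.1, 266. ]), array([170.5, 283.8]), array([217.8, 303.2])]
```

View pics/c3.png

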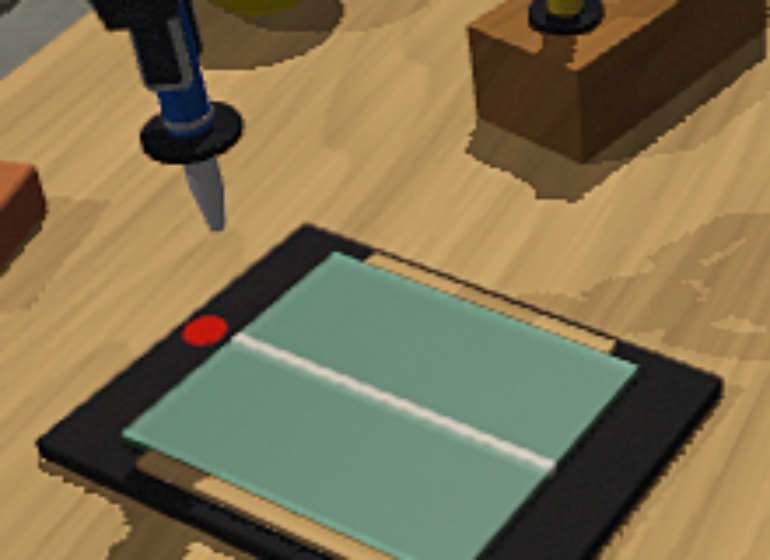

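Tip seen at (121.7,235.7), predicted (121.6,234.9). Seam ends seen at (127.7,266.6) and (217.7,303.1), predicted (127.1,266) and (217.8,303.2), so the calibration is good. The tool has drifted to about 2° of tilt, so I check how idle rows affect it.

Request:
carry_out([
  {"tx":0,"ty":0,"tz":0,"yaw":0},
  {"tx":0,"ty":0,"tz":0,"yaw":0},
  {"tx":0,"ty":0,"tz":0,"yaw":0},
  {"tx":0,"ty":0,"tz":0,"yaw":0},
])

```text
time_s: 6.55
position: [0.6467, 0.1743, 0.2004]
tool_rot: [[0.907, 0.419, -0.032], [0.419, -0.908, 0.005], [-0.027, -0.018, -0.999]]
ft_force: [0.7, 0.4, -1.9]
grip_width: 0.0208
```

```bash
python3 tip.py -.103; python3 -c "
from h import *
s=env.observe();print(s['q'].round(2),s['qvel'].round(2))"
```

```text
t 6.55 tip [0.6434 0.1748 0.0968] along mm -95.6 across -1.5 z-axis [-0.0318  0.0047 -0.9995] F [ 0.7  0.4 -1.9]
need cm [0.71 0.66 6.86]
[ 4.83 36.53 55.43  0.42 89.84 70.02] [ 0.13 -0.24 -0.36 -0.05  0.09  0.13]
```

Request:
carry_out([
  {"tx":0.07,"ty":0.06,"tz":0.5,"yaw":0},
  {"tx":0.07,"ty":0.06,"tz":0.5,"yaw":0},
  {"tx":0.07,"ty":0.06,"tz":0.5,"yaw":0},
  {"tx":0.07,"ty":0.06,"tz":0.5,"yaw":0},
  {"tx":0.07,"ty":0.06,"tz":0.5,"yaw":0},
  {"tx":0.07,"ty":0.06,"tz":0.5,"yaw":0},
  {"tx":0.07,"ty":0.06,"tz":0.5,"yaw":0},
  {"tx":0.07,"ty":0.06,"tz":0.5,"yaw":0},
  {"tx":0,"ty":0.06,"tz":0.5,"yaw":0},
  {"tx":0,"ty":0.06,"tz":0.5,"yaw":0},
  {"tx":0,"ty":0,"tz":0.5,"yaw":0},
  {"tx":0,"ty":0,"tz":0.1,"yaw":0},
])

```text
time_s: 7.75
position: [0.6529, 0.1712, 0.1388]
tool_rot: [[0.907, 0.419, -0.032], [0.419, -0.908, 0.005], [-0.028, -0.018, -0.999]]
ft_force: [-0.3, -0.0, -1.4]
grip_width: 0.0209
```

```bash
python3 tip.py -.103
```

```text
t 7.75 tip [0.6495 0.1717 0.0352] along mm -102.2 across 0.5 z-axis [-0.0324  0.0046 -0.9995] F [-0.3 -0.  -1.4]
need cm [0.12 0.01 0.72]
```

Request:
carry_out([
  {"tx":0,"ty":0,"tz":0.08,"yaw":0},
  {"tx":0,"ty":0,"tz":0.08,"yaw":0},
  {"tx":0,"ty":0,"tz":0.08,"yaw":0},
  {"tx":0,"ty":0,"tz":0.08,"yaw":0},
  {"tx":0,"ty":0,"tz":0.08,"yaw":0},
  {"tx":0,"ty":0,"tz":0.08,"yaw":0},
  {"tx":0,"ty":0,"tz":0.08,"yaw":0},
  {"tx":0,"ty":0,"tz":0.08,"yaw":0},
  {"tx":0,"ty":0,"tz":0.08,"yaw":0},
  {"tx":0,"ty":0,"tz":0.08,"yaw":0},
])

```text
time_s: 8.75
position: [0.6529, 0.1714, 0.131]
tool_rot: [[0.907, 0.419, -0.031], [0.42, -0.908, 0.005], [-0.026, -0.017, -1.0]]
ft_force: [-0.2, -0.0, -1.9]
grip_width: 0.0213
```

```bash
python3 tip.py -.103
```

```text
t 8.75 tip [0.6497 0.1719 0.0274] along mm -102.4 across 0.3 z-axis [-0.0308  0.0047 -0.9995] F [-0.2 -0.  -1.9]
need cm [ 0.07  0.01 -0.06]
```

Request:
carry_out([
  {"tx":-0.2,"ty":-0.14,"tz":0,"yaw":0},
  {"tx":-0.33,"ty":-0.22,"tz":0.01,"yaw":0},
  {"tx":-0.33,"ty":-0.22,"tz":0.01,"yaw":0},
  {"tx":-0.33,"ty":-0.22,"tz":0.01,"yaw":0},
  {"tx":-0.33,"ty":-0.22,"tz":0.01,"yaw":0},
  {"tx":-0.33,"ty":-0.22,"tz":0.01,"yaw":0},
  {"tx":-0.33,"ty":-0.22,"tz":0.01,"yaw":0},
])

```text
time_s: 9.45
position: [0.6247, 0.1758, 0.1312]
tool_rot: [[0.907, 0.419, -0.031], [0.42, -0.908, 0.005], [-0.026, -0.017, -1.0]]
ft_force: [-0.1, -0.7, -1.3]
grip_width: 0.0209
```

```bash
python3 tip.py -.03
```

```text
t 9.45 tip [0.6215 0.1763 0.0277] along mm -73.8 across 0.6 z-axis [-0.0308  0.0047 -0.9995] F [-0.1 -0.7 -1.3]
need cm [-3.59 -2.52  0.1 ]
```

Request:
carry_out([
  {"tx":-0.37,"ty":-0.26,"tz":0.01,"yaw":0},
  {"tx":-0.37,"ty":-0.26,"tz":0.01,"yaw":0},
  {"tx":-0.37,"ty":-0.26,"tz":0.01,"yaw":0},
  {"tx":-0.37,"ty":-0.26,"tz":0.01,"yaw":0},
  {"tx":-0.37,"ty":-0.26,"tz":0.01,"yaw":0},
  {"tx":-0.37,"ty":-0.26,"tz":0.01,"yaw":0},
  {"tx":-0.37,"ty":-0.26,"tz":0.01,"yaw":0},
  {"tx":-0.37,"ty":-0.26,"tz":0.01,"yaw":0},
  {"tx":-0.37,"ty":-0.26,"tz":0.01,"yaw":0},
  {"tx":-0.37,"ty":-0.26,"tz":0.01,"yaw":0},
])

```text
time_s: 10.45
position: [0.5762, 0.1847, 0.1319]
tool_rot: [[0.907, 0.419, -0.03], [0.42, -0.908, 0.005], [-0.026, -0.017, -1.0]]
ft_force: [-0.5, 0.5, -0.5]
grip_width: 0.021
```

Run:
```python
from tip import *
t=tip(.03); im=snap('side','s4'); print(proj('side',t))
cv2.imwrite('pics/c4.png',cv2.resize(im[200:320,90:250,::-1],None,fx=5,fy=5))
```

```text
t 10.45 tip [0.573  0.1852 0.0284] along mm -24.5 across -0.1 z-axis [-0.0304  0.0048 -0.9995] F [-0.5  0.5 -0.5]
need cm [-4.51 -3.06  0.2 ]
[158.7200528  275.03294378]
```

View pics/c4.png

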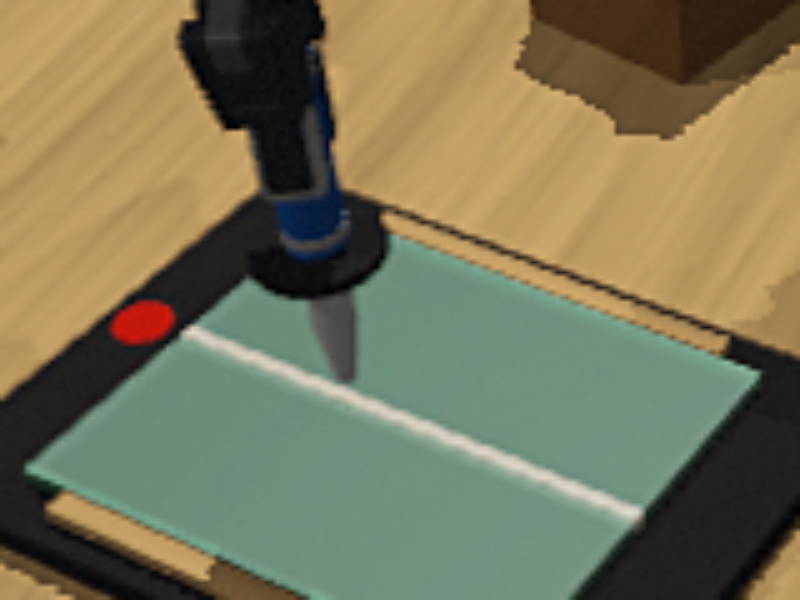

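Tip's lower edge at (159,276.2), predicted centre (158.7,275.0). Allowing for the tip's radius, they agree, so it is on the seam and about 1 cm above it. Continuing.

Request:
carry_out([
  {"tx":-0.37,"ty":-0.25,"tz":0.02,"yaw":0},
  {"tx":-0.37,"ty":-0.25,"tz":0.02,"yaw":0},
  {"tx":-0.37,"ty":-0.25,"tz":0.02,"yaw":0},
  {"tx":-0.37,"ty":-0.25,"tz":0.02,"yaw":0},
  {"tx":-0.37,"ty":-0.25,"tz":0.02,"yaw":0},
  {"tx":-0.37,"ty":-0.25,"tz":0.02,"yaw":0},
  {"tx":-0.37,"ty":-0.25,"tz":0.02,"yaw":0},
  {"tx":-0.37,"ty":-0.25,"tz":0.02,"yaw":0},
  {"tx":-0.37,"ty":-0.25,"tz":0.02,"yaw":0},
  {"tx":-0.37,"ty":-0.25,"tz":0.02,"yaw":0},
])

```text
time_s: 11.5
position: [0.5278, 0.1926, 0.1314]
tool_rot: [[0.907, 0.419, -0.03], [0.42, -0.908, 0.005], [-0.026, -0.017, -1.0]]
ft_force: [-0.4, -0.4, -1.4]
grip_width: 0.0209
```

```bash
python3 tip.py .103
```

```text
t 11.5 tip [0.5247 0.1931 0.0278] along mm 24.4 across 0.1 z-axis [-0.0304  0.0048 -0.9995] F [-0.4 -0.4 -1.4]
need cm [-6.48 -4.43  0.22]
```

Request:
carry_out([
  {"tx":-0.37,"ty":-0.25,"tz":0.02,"yaw":0},
  {"tx":-0.37,"ty":-0.25,"tz":0.02,"yaw":0},
  {"tx":-0.37,"ty":-0.25,"tz":0.02,"yaw":0},
  {"tx":-0.37,"ty":-0.25,"tz":0.02,"yaw":0},
  {"tx":-0.37,"ty":-0.25,"tz":0.02,"yaw":0},
  {"tx":-0.37,"ty":-0.25,"tz":0.02,"yaw":0},
  {"tx":-0.37,"ty":-0.25,"tz":0.02,"yaw":0},
  {"tx":-0.37,"ty":-0.25,"tz":0.02,"yaw":0},
  {"tx":-0.37,"ty":-0.25,"tz":0.02,"yaw":0},
  {"tx":-0.37,"ty":-0.25,"tz":0.02,"yaw":0},
  {"tx":-0.37,"ty":-0.25,"tz":0.02,"yaw":0},
  {"tx":-0.37,"ty":-0.25,"tz":0.02,"yaw":0},
])

```text
time_s: 12.7
position: [0.4701, 0.202, 0.1307]
tool_rot: [[0.907, 0.419, -0.03], [0.42, -0.908, 0.005], [-0.025, -0.017, -1.0]]
ft_force: [-0.2, -0.2, -2.4]
grip_width: 0.0208
```

```bash
python3 tip.py .104
```

```text
t 12.7 tip [0.467  0.2025 0.0271] along mm 82.9 across 0.3 z-axis [-0.03    0.0049 -0.9995] F [-0.2 -0.2 -2.4]
need cm [-1.73 -1.22 -0.02]
```

Request:
carry_out([
  {"tx":-0.35,"ty":-0.25,"tz":0,"yaw":0},
  {"tx":-0.35,"ty":-0.25,"tz":0,"yaw":0},
  {"tx":-0.35,"ty":-0.25,"tz":0,"yaw":0},
  {"tx":-0.35,"ty":-0.25,"tz":0,"yaw":0},
  {"tx":-0.25,"ty":-0.17,"tz":0,"yaw":0},
  {"tx":0,"ty":0,"tz":0,"yaw":0},
])

```text
time_s: 13.3
position: [0.4479, 0.2061, 0.1315]
tool_rot: [[0.907, 0.42, -0.03], [0.42, -0.908, 0.005], [-0.025, -0.017, -1.0]]
ft_force: [0.3, 0.6, -1.6]
grip_width: 0.0211
```

```bash
python3 tip.py .104
```

```text
t 13.3 tip [0.4448 0.2066 0.0279] along mm 105.4 across -0.1 z-axis [-0.03    0.0049 -0.9995] F [ 0.3  0.6 -1.6]
need cm [ 0.11  0.09 -0.01]
```

The seam is covered from −102 to +105 mm, within about 1 mm across and with the tip 9–10 mm above the glass. Raising.

Request:
carry_out([
  {"tx":0,"ty":0,"tz":-0.8,"yaw":0},
  {"tx":0,"ty":0,"tz":-1.6,"yaw":0},
  {"tx":0,"ty":0,"tz":-1.6,"yaw":0},
  {"tx":0,"ty":0,"tz":-1.6,"yaw":0},
  {"tx":0,"ty":0,"tz":-1.6,"yaw":0},
  {"tx":0,"ty":0,"tz":-1.6,"yaw":0},
  {"tx":0,"ty":0,"tz":-1.6,"yaw":0},
  {"tx":0,"ty":0,"tz":-1.6,"yaw":0},
  {"tx":0,"ty":0,"tz":-1.6,"yaw":0},
  {"tx":0,"ty":0,"tz":-1.6,"yaw":0},
  {"tx":0,"ty":0,"tz":-1,"yaw":0},
  {"tx":0,"ty":0,"tz":0,"yaw":0},
])

```text
time_s: 14.5
position: [0.4539, 0.2046, 0.3062]
tool_rot: [[0.908, 0.419, -0.025], [0.419, -0.908, 0.006], [-0.02, -0.016, -1.0]]
ft_force: [-0.0, -0.0, -1.2]
grip_width: 0.0208
```

```bash
cat > ret.py <<'E'
from tip import *
t=tip(); R=env.observe()['tool_rot']; print('need',(R.T@(np.array([.5445,-.2115,float(sys.argv[1])])-t)*100).round(2))
E
python3 ret.py .20
```

```text
t 14.5 tip [0.4513 0.2052 0.2027] along mm 98.8 across 0.2 z-axis [-0.0251  0.0056 -0.9997] F [-0.  -0.  -1.2]
need [-8.99 41.74 -0.2 ]
```

Request:
carry_out([
  {"tx":-0.4,"ty":1.8,"tz":-0.05,"yaw":0},
  {"tx":-0.4,"ty":1.8,"tz":-0.05,"yaw":0},
  {"tx":-0.4,"ty":1.8,"tz":-0.05,"yaw":0},
  {"tx":-0.4,"ty":1.8,"tz":-0.05,"yaw":0},
  {"tx":-0.4,"ty":1.8,"tz":-0.05,"yaw":0},
  {"tx":-0.4,"ty":1.8,"tz":-0.05,"yaw":0},
  {"tx":-0.4,"ty":1.8,"tz":-0.05,"yaw":0},
  {"tx":-0.4,"ty":1.8,"tz":-0.05,"yaw":0},
  {"tx":-0.4,"ty":1.8,"tz":-0.05,"yaw":0},
  {"tx":-0.4,"ty":1.8,"tz":-0.05,"yaw":0},
])

```text
time_s: 15.5
position: [0.492, 0.0192, 0.3028]
tool_rot: [[0.906, 0.422, -0.036], [0.422, -0.907, 0.007], [-0.03, -0.021, -0.999]]
ft_force: [0.9, -0.9, -0.8]
grip_width: 0.0206
```

```bash
python3 ret.py .20
```

```text
t 15.5 tip [0.4882 0.0199 0.1992] along mm 31.8 across 176.9 z-axis [-0.0365  0.0067 -0.9993] F [ 0.9 -0.9 -0.8]
need [-4.67 23.35 -0.44]
```

Request:
carry_out([
  {"tx":-0.4,"ty":1.9,"tz":-0.1,"yaw":0},
  {"tx":-0.4,"ty":1.9,"tz":-0.1,"yaw":0},
  {"tx":-0.4,"ty":1.9,"tz":-0.1,"yaw":0},
  {"tx":-0.4,"ty":1.9,"tz":-0.1,"yaw":0},
  {"tx":-0.4,"ty":1.9,"tz":-0.1,"yaw":0},
  {"tx":-0.4,"ty":1.9,"tz":-0.1,"yaw":0},
  {"tx":-0.4,"ty":1.9,"tz":-0.1,"yaw":0},
  {"tx":-0.4,"ty":1.9,"tz":-0.1,"yaw":0},
  {"tx":-0.4,"ty":1.9,"tz":-0.1,"yaw":0},
  {"tx":-0.4,"ty":1.9,"tz":-0.1,"yaw":0},
  {"tx":-0.4,"ty":1.9,"tz":-0.1,"yaw":0},
  {"tx":0,"ty":0,"tz":0,"yaw":0},
])

```text
time_s: 16.7
position: [0.5408, -0.2015, 0.3017]
tool_rot: [[0.907, 0.419, -0.05], [0.42, -0.907, 0.012], [-0.04, -0.032, -0.999]]
ft_force: [-0.2, 0.9, -2.1]
grip_width: 0.0207
```

```bash
python3 ret.py .12
```

```text
t 16.7 tip [ 0.5356 -0.2002  0.1982] along mm -51.3 across 386.1 z-axis [-0.0499  0.0123 -0.9987] F [-0.2  0.9 -2.1]
need [0.64 1.65 7.75]
```

Request:
carry_out([
  {"tx":0.2,"ty":0.5,"tz":0,"yaw":0},
  {"tx":0.2,"ty":0.5,"tz":0,"yaw":0},
  {"tx":0.2,"ty":0.5,"tz":0,"yaw":0},
  {"tx":0,"ty":0,"tz":0,"yaw":0},
  {"tx":0,"ty":0,"tz":0,"yaw":0},
  {"tx":0,"ty":0,"tz":0,"yaw":0},
  {"tx":0,"ty":0,"tz":0,"yaw":0},
  {"tx":0,"ty":0,"tz":0,"yaw":0},
  {"tx":0,"ty":0,"tz":0,"yaw":0},
  {"tx":0,"ty":0,"tz":0,"yaw":0},
  {"tx":0,"ty":0,"tz":0,"yaw":0},
  {"tx":0,"ty":0,"tz":0,"yaw":0},
])

```text
time_s: 17.9
position: [0.5535, -0.2115, 0.301]
tool_rot: [[0.906, 0.421, -0.05], [0.422, -0.906, 0.013], [-0.04, -0.033, -0.999]]
ft_force: [0.1, 0.1, -1.0]
grip_width: 0.0207
```

```bash
python3 ret.py .12
```

```text
t 17.9 tip [ 0.5483 -0.2101  0.1975] along mm -65.4 across 393.8 z-axis [-0.0502  0.0131 -0.9987] F [ 0.1  0.1 -1. ]
need [-0.09  0.23  7.76]
```

Request:
carry_out([
  {"tx":0,"ty":0.05,"tz":1,"yaw":0},
  {"tx":0,"ty":0.05,"tz":1,"yaw":0},
  {"tx":0,"ty":0.05,"tz":1,"yaw":0},
  {"tx":0,"ty":0.05,"tz":1,"yaw":0},
  {"tx":0,"ty":0.05,"tz":1,"yaw":0},
  {"tx":0,"ty":0.05,"tz":1,"yaw":0},
  {"tx":0,"ty":0,"tz":1,"yaw":0},
  {"tx":0,"ty":0,"tz":1,"yaw":0},
  {"tx":0,"ty":0,"tz":1,"yaw":0},
  {"tx":0,"ty":0,"tz":0.5,"yaw":0},
  {"tx":0,"ty":0,"tz":0,"yaw":0},
])

```text
time_s: 19.0
position: [0.5489, -0.2127, 0.1957]
tool_rot: [[0.906, 0.421, -0.053], [0.422, -0.906, 0.015], [-0.042, -0.036, -0.998]]
ft_force: [-0.4, 1.2, -1.1]
grip_width: 0.0208
```

Run:
```python
import sys; sys.argv=['','.08']
exec(open('ret.py').read())
im=snap('side','s5'); print(proj('side',t),proj('side',[.5445,-.2115,.07]))
cv2.imwrite('pics/c5.png',cv2.resize(im[60:220,170:330,::-1],None,fx=3.7,fy=3.7))
```

```text
t 19.0 tip [ 0.5434 -0.2112  0.0922] along mm -60.8 across 395.7 z-axis [-0.0531  0.015  -0.9985] F [-0.4  1.2 -1.1]
need [0.14 0.12 1.22]
[252.74387301 146.46257777] [252.60520497 154.72337097]
```

View pics/c5.png

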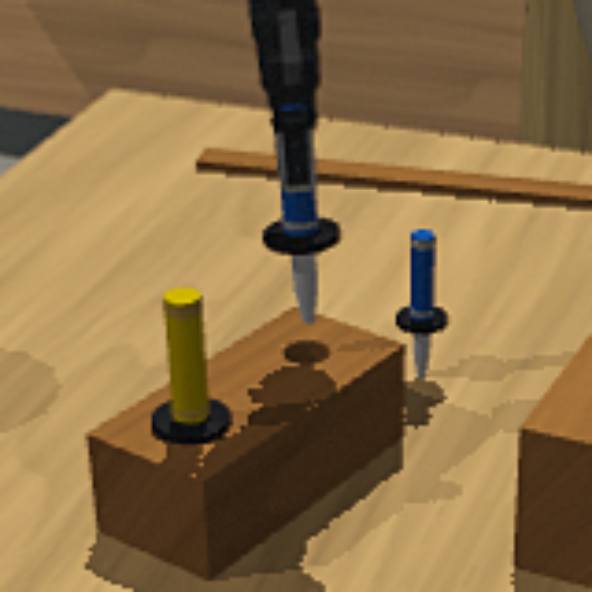

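The tip at (253,147.3) is right above the hole at (252.7,155), and the cutter still stands. Lowering vertically.

Request:
carry_out([
  {"tx":0.04,"ty":0.03,"tz":0.8,"yaw":0},
  {"tx":0.04,"ty":0.03,"tz":0.8,"yaw":0},
  {"tx":0.04,"ty":0.03,"tz":0.8,"yaw":0},
  {"tx":0.04,"ty":0.03,"tz":0.8,"yaw":0},
  {"tx":0.04,"ty":0.03,"tz":0.8,"yaw":0},
  {"tx":0.04,"ty":0.03,"tz":0.8,"yaw":0},
  {"tx":0.04,"ty":0.03,"tz":0.8,"yaw":0},
  {"tx":0,"ty":0,"tz":0.1,"yaw":0},
])

```text
time_s: 19.85
position: [0.5499, -0.2129, 0.1346]
tool_rot: [[0.906, 0.421, -0.051], [0.422, -0.906, 0.014], [-0.041, -0.034, -0.999]]
ft_force: [-0.4, -0.5, -1.1]
grip_width: 0.0211
```

```bash
python3 ret.py .016
```

```text
t 19.85 tip [ 0.5446 -0.2115  0.0311] along mm -62.0 across 395.8 z-axis [-0.0513  0.0138 -0.9986] F [-0.4 -0.5 -1.1]
need [0.05 0.05 1.51]
```

Request:
carry_out([
  {"tx":0.02,"ty":0.02,"tz":0.3,"yaw":0},
  {"tx":0,"ty":0,"tz":0.3,"yaw":0},
  {"tx":0,"ty":0,"tz":0.3,"yaw":0},
  {"tx":0,"ty":0,"tz":0.3,"yaw":0},
  {"tx":0,"ty":0,"tz":0.05,"yaw":0},
])

```text
time_s: 20.35
position: [0.5498, -0.213, 0.1215]
tool_rot: [[0.906, 0.421, -0.05], [0.422, -0.906, 0.013], [-0.04, -0.033, -0.999]]
ft_force: [-0.5, 0.1, -1.6]
grip_width: 0.0206
```

```bash
python3 ret.py .016
```

```text
t 20.35 tip [ 0.5446 -0.2116  0.0181] along mm -62.1 across 395.9 z-axis [-0.0502  0.0131 -0.9987] F [-0.5  0.1 -1.6]
need [ 0.01 -0.01  0.21]
```

Request:
carry_out([
  {"tx":0,"ty":0,"tz":0.12,"yaw":0},
  {"tx":0,"ty":0,"tz":0.08,"yaw":0},
])

```text
time_s: 20.55
position: [0.5498, -0.213, 0.1197]
tool_rot: [[0.906, 0.421, -0.05], [0.422, -0.906, 0.013], [-0.04, -0.033, -0.999]]
ft_force: [-2.3, 0.2, 5.3]
grip_width: 0.021
```

```bash
python3 ret.py .016
```

```text
t 20.55 tip [ 0.5446 -0.2117  0.0163] along mm -62.1 across 396.0 z-axis [-0.0498  0.0128 -0.9987] F [-2.3  0.2  5.3]
need [-0.   -0.02  0.03]
```

The collar is resting on the stand (about 6–7 N of contact). Releasing.

Request:
carry_out([
  {"tx":0,"ty":0,"tz":0,"yaw":0},
  {"tx":0,"ty":0,"tz":0,"yaw":0},
  {"tx":0,"ty":0,"tz":0,"yaw":0},
  {"tx":0,"ty":0,"tz":0,"yaw":0},
  {"tx":0,"ty":0,"tz":0,"yaw":0},
  {"tx":0,"ty":0,"tz":0,"yaw":0},
  {"tx":0,"ty":0,"tz":0,"yaw":0},
  {"tx":0,"ty":0,"tz":0,"yaw":0},
  {"tx":0,"ty":0,"tz":0,"yaw":0},
  {"tx":0,"ty":0,"tz":0,"yaw":0},
], jaw=-1)

```text
time_s: 21.55
position: [0.5502, -0.2133, 0.1206]
tool_rot: [[0.906, 0.421, -0.048], [0.422, -0.906, 0.012], [-0.039, -0.031, -0.999]]
ft_force: [-0.6, -0.1, -0.8]
grip_width: 0.0857
```

Request:
carry_out([
  {"tx":0,"ty":0,"tz":-0.5,"yaw":0},
  {"tx":0,"ty":0,"tz":-1,"yaw":0},
  {"tx":0,"ty":0,"tz":-1,"yaw":0},
  {"tx":0,"ty":0,"tz":-1.5,"yaw":0},
  {"tx":0,"ty":0,"tz":-1.5,"yaw":0},
  {"tx":0,"ty":0,"tz":-1.5,"yaw":0},
  {"tx":0,"ty":0,"tz":-1.5,"yaw":0},
  {"tx":0,"ty":0,"tz":-1.5,"yaw":0},
  {"tx":0,"ty":0,"tz":-1.5,"yaw":0},
  {"tx":0,"ty":0,"tz":-1.5,"yaw":0},
  {"tx":0,"ty":0,"tz":0,"yaw":0},
])

```text
time_s: 22.65
position: [0.557, -0.2148, 0.2652]
tool_rot: [[0.906, 0.422, -0.041], [0.422, -0.906, 0.007], [-0.034, -0.024, -0.999]]
ft_force: [-1.1, -0.6, 0.6]
grip_width: 0.0851
```

Run:
```python
from go import *
go([.5445,-.2115,.24]); im=snap('side','s6')
cv2.imwrite('pics/c6.png',cv2.resize(im[20:220,170:330,::-1],None,fx=3,fy=3))
```

```text
t 22.65 pos [ 0.557  -0.2148  0.2652] need cm [-0.9  -0.77  2.57] z-axis [-0.041   0.0073 -0.9991] xax [ 0.906  0.422 -0.034] w 0.0851 F [-1.1 -0.6  0.6]
```

View pics/c6.png

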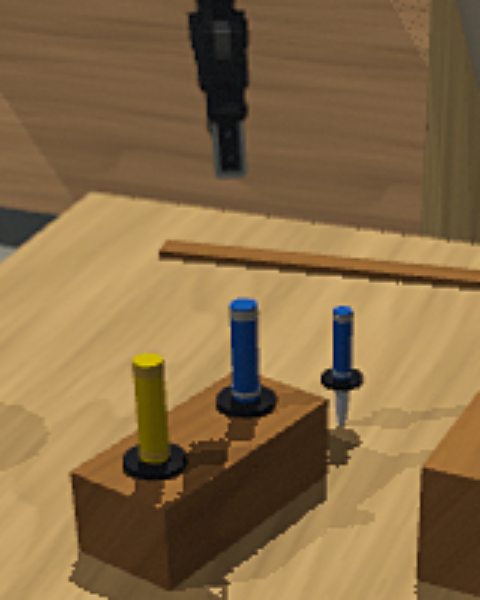

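The pen stands upright in its socket: its top is at crop (243,304), against (244,303) at the start. The cutter is unchanged and the gripper is clear. Handing in.

```bash
python3 -c "
from rig import env
print(env.close_job())"
```

```text
the job is handed in; nothing more can be done
None
```

The job is handed in. I passed the pen along the whole seam from the red-dot end and put it back upright in its socket. It took about 23 s of the 66 s allowed.

- **Pass along the seam:** the tip went from 2 mm before the red-dot end to 5 mm past the other end at about 5 cm/s. At each stop along the seam it was within 0.6 mm of the line and about 9–10 mm above the glass. The wrist force showed no contact with the glass.
- **Final check:** the last picture shows the pen upright in its socket with its top within a pixel of where it started. The cutter is unmoved and the open gripper is well clear. The highest force I read was about 6 N, when the collar settled on the stand.
- **Not perfect:** the tool slowly drifted out of upright. The pen leaned about 1.8° during the pass and about 3° when I set it down. It righted itself once released.
- **Refused move:** the first move call was refused for its format before anything moved.

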